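# Run a note bundle up to the stop of the banding machine and start it

## Robot

A 7-joint arm with a two-finger parallel gripper is mounted at the origin on the work surface. World frame = base frame: x ahead of the robot, y to its left, z up, the work surface at z = 0. Lengths are in m, angles in rad, forces in N, time in s.
With the tool pointing down it reaches from about 0.4 to 0.85 m from the base axis. Payload 10.4 kg.
Tool frame: the origin (TCP) lies midway between the tips of the shut fingers; the grasp point (between the pads) lies 19 mm behind it; z points along the fingers, x is the direction in which the jaws open and shut, and the axes are right-handed (so a half turn about z gives the same grasp; the last joint's range is limited). The gripper opens to 87 mm and grips with 3 to 60 N. Pads are 19 mm wide; open, the fingers measure 117 mm over their backs; the gripper's body (75 mm by 190 mm) begins 51 mm behind the grasp point.
Start: joints at [-1.356, 0.332, -0.065, 1.46, 0.022, 1.35, -0.088], TCP at [0.147, 0.607, 0.223] pointing down, gripper open.
Joint ranges: [-2.6, 2.6], [-0.5, 2.12], [-1.47, 1.34], [0.16, 2.42], [-1.27, 4.41], [0.06, 2.06], [-2.6, 2.6]. Speed limits (rad/s): [2.22, 2.22, 2.79, 2.79, 3.14, 3.14, 3.14].

## Interface

Orientations are given as a unit quaternion [x, y, z, w].
In Python, from bench import r gives the robot as it stands. The module is installed in compiled form; this text tells all that it offers.
- The arm moves only by the tool play_rows, never from a script. Its argument "commands" is a list of rows, each a list of 7 numbers: the shift along the world's x, y, z in cm, then the turn, a rotation vector about the world's x, y, z in rad, then the finger opening in cm, from 0 to 8.7. A call has 1 to 20 rows; each row shifts and turns the commanded pose from where the row before left it; what a row does not reach is not made up. A row lasts 1/8 s, in which the tool goes at most 62.5 mm and 10.7 degrees, less where a joint would pass 70% of its speed; a pose out of reach is approached as far as the arm can. A call is refused whole if a number of a shift passes 6.25 or a number of a turn 0.188, either way. A call with a gripper value outside its range is refused whole. The fingers move at their own pace and stop on an object; "grip_force" is the grip in N (left out, the last holds). Time passes only in rows, so rows that do not move let the fingers close. It gives the time, the measured TCP pose, the force and the opening at its end, in the units of the state.
- r.read_state(): the state, without advancing time (a new reading comes with each control period).
- r.camera(name): name is "side" or "top" or "wrist"; returns a dict with "img" (420x560x3 uint8, red, green, blue), "K" (3x3 intrinsics, pixels), "camera_from_world" (4x4, takes a point from world to camera coordinates). Camera axes: x right, y down, z forward; pixel columns grow to the right and rows downward; lengths in m; the calibration is good to about 2 mm. A picture is of the moment at which its call begins. There is no depth.
- r.close_job(): hands the job in, once; it reports no verdict.
The state is a dict: "time": time; "joint_positions": joint angles; "joint_vel": joint speeds; "joint_torque": joint torques, N m; "ee_pos": TCP position; "eef_rot": TCP orientation; "ft_force": force on the tool from outside, world axes, zero at the start; "torque": the same for the moment, N m; "width": finger opening in m.
Only numpy, scipy, OpenCV 4.12 (cv2) and the standard library are available. Lean on these libraries where they do the work, as an engineer would, in place of code of your own. Each camera call takes 0.05 s, during which the arm holds its last target. There are 200 camera calls.

## Task

Push the bundle of banknotes along the counter, through the banding machine's arch, until it sits square against both the guide rail and the end stop; only then press the green start button fully down and let it come back up. Push the bundle only, never lift or tip it, do not press the red stop button, and leave the stamp, the ink pad and the mug where they stand.

Things in the scene. Friction and masses are not known exactly. Their poses are not given: they have to be found in the camera images.
- bundle: the note bundle: five paper-strapped packets of pale green banknotes, tightly film-wrapped into one firm block 72 (x) x 156 (y) x 60 (z) mm, 0.35 to 0.65 kg. Origin: centre of its underside; y along its length, z up. It starts loose on the counter before the arch, on the robot's side of the guide rail, its length within 20 degrees of the rail.
- bander: banding machine, fixed. Origin: on the counter, in the inside corner where guide rail and end stop meet; y axis = feed direction, through the arch to the stop; x = towards the guide rail (away from the robot); z up. The bright deck plate is flush with the counter. A bundle that is home has its centre at x = -36, y = -78 mm in this frame, its length along y.
- guide (a point): middle of the guide rail's face, on the counter (machine frame x = 0, y = -180 mm): a steel wall along the machine's y from -360 to 0 mm, 12 mm thick, 25 mm high; a 70 mm lead-in before it flares away to +x. The bundle's long side goes against the -x face.
- end_stop (a point): end stop's face, on the counter (machine frame x = -46, y = 0 mm): a steel plate 100 mm wide along x, 8 mm thick, 45 mm high, which meets the bundle's leading short end
- arch (a point): on the counter midway between the arch's legs (machine frame x = -60, y = -78 mm). The grey arch is 36 mm thick along y, 210 mm wide overall along x; its opening is 150 mm wide and 90 mm high, its top 116 mm above the counter.
- housing (a point): centre of the flat top of the grey housing behind the stop, 100 mm above the counter (machine frame x = -30, y = 110 mm): 260 mm along x, 130 mm along y. A tape reel of 90 mm radius stands upright behind it, centred 80 mm further to +x and 90 mm to +y, up to 215 mm high.
- start_top (a point): centre of the top face of the green start button (28 mm across) on top of the housing, 75 mm nearer the robot than the red one; it is pressed straight down
- start (a joint): travel of the green start button in m: 0 released, 0.006 fully down; sprung, about 5 N holds it fully down
- stop_top (a point): centre of the top face of the red stop button (28 mm across), not to be pressed
- stop (a joint): travel of the red stop button in m: 0 released, 0.006 fully down
- stamp: bystander: upright wooden hand stamp, 43 mm across, 83 mm high; origin: centre of its underside
- inkpad: bystander: flat blue ink pad, 110 (x) x 68 (y) x 16 mm; origin: centre of its underside
- mug: bystander: white mug, 76 mm across, 90 mm high, handle on its +y side; origin: centre of its underside

How it is judged:
On the way, in this order (a step that is already met when the one before it is completed fails the run):
1. the bundle is home: square against the guide rail and the end stop (x of bundle in the frame of bander between -0.041 and -0.032 m and y of bundle in the frame of bander between -0.083 and -0.074 m and angle between the y axis of bundle and the y axis of bander, either way round below 0.05 rad), for 0.2 s.
2. the green start button is pressed down (value of joint start above 0.0045 m), for 0.05 s.
At the end, for the whole second after the job is handed in: The bundle lies flat and still under the arch, within 5 mm of touching the guide rail and the end stop and within 3 degrees of square; the start button has been pressed and has come back up (all of step 1 and height (world z) of bundle below 0.004 m and angle between bundle's own z axis and vertical below 0.05 rad and linear speed of bundle below 0.01 m/s and value of joint each of start, stop below 0.0015 m).
It fails at once if the bundle is lifted or tipped (height (world z) of bundle above 0.012 m or angle between bundle's own z axis and vertical above 0.15 rad).
It fails at once if start is pressed before the bundle is home (value of joint start above 0.0025 m and (x of bundle in the frame of bander below -0.043 m or y of bundle in the frame of bander below -0.085 m)).
It fails at once if the red stop button is pressed (value of joint stop above 0.0025 m).
It fails at once if the stamp, the ink pad or the mug is disturbed (distance of any of stamp, inkpad, mug from where it was at the start of the episode above 0.012 m).
It also fails if it takes over 64 s, if anything falls off the work surface, if the arm or the gripper's body presses on something with over 40 N, if the wrist force passes 120 N, or if a joint passes its speed limit or range.

## Working session

There is one attempt and no reset: what is moved stays moved. The work goes in short steps, Python scripts to look and compute and a tool call to move; the robot and the scene stay as the last step left them, time stands still between calls to the robot, and variables do not carry over. Pictures are saved under pics/ and viewed, about 8 in all and at most 12, crops included, and the job is handed in when it is done.

Besides the shell and the picture viewer there is one more tool, called by a JSON object that holds its "method" and its "body", one argument or row to a line. play_rows: Moves the arm, as the interface text tells. Its arguments: {"type":"object","properties":{"commands":{"type":"array","items":{"type":"array","items":{"type":"number"}}},"grip_force":{"type":"number"}},"required":["commands"]}

```bash
mkdir -p pics; python3 - <<'E'
from bench import r
import cv2,numpy as np
s=r.read_state();print(s)
for n in("top","side"):
    c=r.camera(n);cv2.imwrite(f"pics/{n}0.png",c["img"][...,::-1]);print(n,c["K"].tolist(),np.round(c["camera_from_world"],4).tolist())
E
```

```text
{'time': 0.0, 'joint_positions': array([-1.35557925,  0.332894  , -0.06470247,  1.46093306,  0.021593  ,
        1.34989307, -0.08847879]), 'joint_vel': array([ 5.23069572e-04, -1.78546483e-03, -3.79692066e-04, -1.08559754e-03,
        5.92146765e-05,  2.94046227e-04,  1.19480611e-03]), 'joint_torque': array([-6.28981684e-05, -6.23257041e+01,  2.44324270e-02, -3.89896631e+01,
       -6.13795244e-02,  3.97528277e-02,  1.41395749e-04]), 'ee_pos': array([0.14714998, 0.60703616, 0.22174407]), 'eef_rot': array([ 7.85983287e-01,  6.18247328e-01, -5.44530932e-04,  4.65112463e-04]), 'ft_force': array([0.62812758, 0.6568923 , 0.16613974]), 'torque': array([ 0.01347342, -0.00777643,  0.00470785]), 'width': 0.08668604796809999}
top [[411.7715804781964, 0.0, 285.2006505738615], [0.0, 411.7715804781964, 204.91679026996138], [0.0, 0.0, 1.0]] [[-0.0208, -0.9998, 0.0029, -0.0937], [-0.9896, 0.0202, -0.1421, 0.5582], [0.142, -0.0058, -0.9898, 1.0995], [0.0, 0.0, 0.0, 1.0]]
side [[492.118526929901, 0.0, 277.43239676692656], [0.0, 492.118526929901, 213.5317472529655], [0.0, 0.0, 1.0]] [[0.8987, -0.4383, 0.0153, -0.5416], [-0.325, -0.689, -0.6478, 0.1972], [0.2944, 0.5772, -0.7617, 1.285], [0.0, 0.0, 0.0, 1.0]]
```

View pics/top0.png

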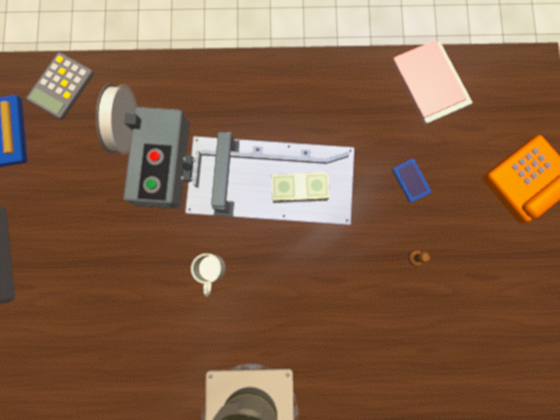

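View pics/side0.png

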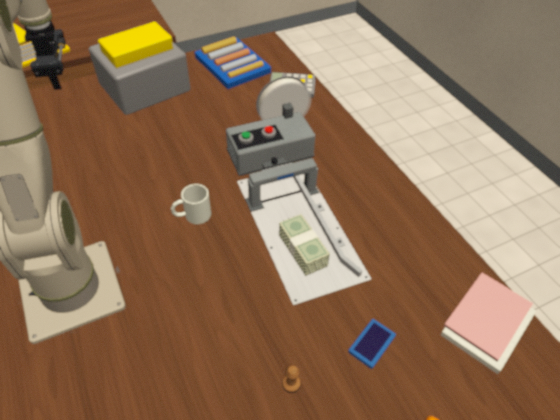

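The top view shows the bundle at about (300,187) on the deck, with the rail running above it (row ~155). The arch is at column ~222, the end stop at ~197, and the buttons at (152,184) green and (155,156) red. The mug is at (208,268). The side view agrees. Next I'll enlarge this region and measure.

```bash
cat > h.py <<'E'
import numpy as np,cv2
from bench import r
def cast(c,uv,z):
    T=c["camera_from_world"];R=T[:3,:3];o=-R.T@T[:3,3]
    d=R.T@np.linalg.inv(c["K"])@np.array([uv[0],uv[1],1.0]);return o+d*(z-o[2])/d[2]
def proj(c,p):
    q=c["camera_from_world"]@np.append(p,1);q=c["K"]@q[:3];return q[:2]/q[2]
def blob(m):
    n,l,s,ce=cv2.connectedComponentsWithStats(m.astype(np.uint8));i=1+np.argmax(s[1:,4]);return l==i,ce[i],s[i]
E
python3 - <<'E'
from h import *
c=r.camera("top");im=c["img"]
cv2.imwrite("pics/crop1.png",cv2.resize(im[90:240,105:370],None,fx=3,fy=3,interpolation=cv2.INTER_CUBIC)[...,::-1])
hsv=cv2.cvtColor(im,cv2.COLOR_RGB2HSV);H,S,V=cv2.split(hsv)
s=r.camera("side");hs=cv2.cvtColor(s["img"],cv2.COLOR_RGB2HSV)
def tri(u,v):
    P=[k["K"]@k["camera_from_world"][:3] for k in(c,s)]
    X=cv2.triangulatePoints(P[0],P[1],np.array(u,float),np.array(v,float));return (X[:3]/X[3]).ravel()
yy,xx=np.mgrid[:420,:560]
g=lambda h:(h[...,0]>45)&(h[...,0]<85)&(h[...,1]>120)&(h[...,2]>60)
rd=lambda h:((h[...,0]<8)|(h[...,0]>172))&(h[...,1]>150)&(h[...,2]>100)
for n,f in(("green",g),("red",rd)):
    bt=blob(f(hsv)&(xx<200)&(xx>120)&(yy>130)&(yy<210));bs=blob(f(hs)&(xx>220)&(xx<300)&(yy>110)&(yy<160))
    print(n,bt[1],bt[2][4],bs[1],bs[2][4],tri(bt[1],bs[1]),cast(c,bt[1],.11))
roi=(xx>262)&(xx<340)&(yy>165)&(yy<210)
m,ce,st=blob(roi&(S>35)&(H>15)&(H<60)&(V>110));m2=cv2.morphologyEx(m.astype(np.uint8),cv2.MORPH_CLOSE,np.ones((9,9)))
cn=max(cv2.findContours(m2,0,2)[0],key=cv2.contourArea);rc=cv2.minAreaRect(cn);b=cv2.boxPoints(rc)
print("bundle",rc,b.tolist());w=np.array([cast(c,p,.06) for p in b]);print(w,np.linalg.norm(np.diff(w,axis=0),axis=1),w.mean(0))
pl,ce,st=blob((V>140)&(S<60)&(xx>180)&(xx<360)&(yy>130)&(yy<230))
cn=max(cv2.findContours(pl.astype(np.uint8),0,2)[0],key=cv2.contourArea);h=cv2.convexHull(cn)
b=cv2.boxPoints(cv2.minAreaRect(h));w=np.array([cast(c,p,0) for p in b]);print("plate",b.tolist(),w,np.linalg.norm(np.diff(w,axis=0),axis=1))
E
```

```text
green [150.43478261 183.65217391] 69 [245.625 134.35 ] 40 [0.60954654 0.24383535 0.1157703 ] [0.60944593 0.24603893 0.11      ]
red [153.7654321  155.50617284] 81 [268.66666667 128.95555556] 45 [0.68478286 0.23701051 0.1157064 ] [0.68491034 0.23919981 0.11      ]
bundle ((300.11785888671875, 186.7993621826172), (26.732955932617188, 55.500328063964844), 87.95458984375) [[271.9082946777344, 174.43185424804688], [327.3732604980469, 172.45095825195312], [328.3274230957031, 199.1668701171875], [272.8624572753906, 201.14776611328125]]
[[ 0.63866213 -0.07033517  0.06      ]
 [ 0.64114676 -0.22291982  0.06      ]
 [ 0.56675548 -0.22288914  0.06      ]
 [ 0.56437466 -0.07172668  0.06      ]] [0.15260487 0.07439129 0.15118121] [ 0.60273476 -0.1469677   0.06      ]
plate [[224.52760314941406, 216.24447631835938], [229.96778869628906, 137.750244140625], [355.8187255859375, 146.47259521484375], [350.3785400390625, 224.96682739257812]] [[ 0.53282764  0.06830579  0.        ]
 [ 0.76421906  0.05238713  0.        ]
 [ 0.73047949 -0.31565652  0.        ]
 [ 0.50050152 -0.28974962  0.        ]] [0.23193834 0.36958691 0.23143257]
```

View pics/crop1.png

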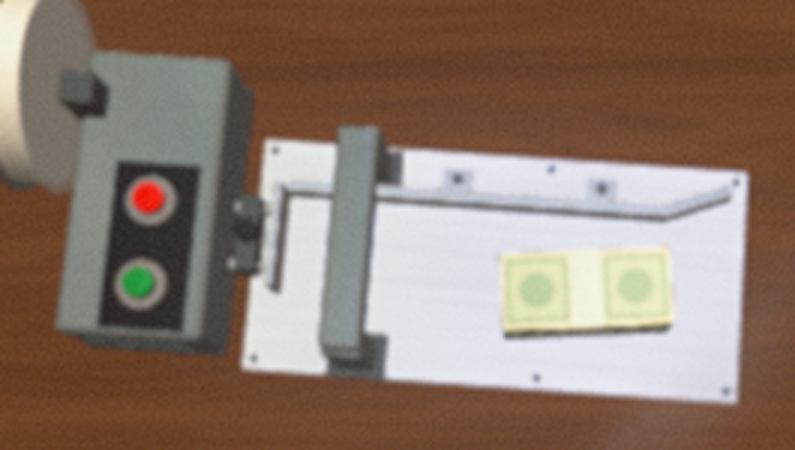

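Both buttons triangulate to z≈0.116 and stand 75 mm apart, and the button line and the plate edge both give a machine yaw of −0.091 rad. Next I'll fix the machine origin from the rail, stop and arch edges read off the crop.

```bash
python3 - <<'E'
from h import *
c=r.camera("top");yaw=-.091
R=np.array([[np.cos(yaw),-np.sin(yaw)],[np.sin(yaw),np.cos(yaw)]])
U=lambda x,y:((x+.5)/3+105-.5,(y+.5)/3+90-.5)
def show(n,p,z):
    w=cast(c,U(*p),z);print(n,z,w[:2].round(4),"rot",(R.T@w[:2]*1000).round(1))
for p in((400,200),(520,209),(650,218)): show("rail bottom",p,0)
for p in((400,194),(520,202),(650,211)): show("rail mid/top",p,.025)
show("stop base",(284,240),0);show("stop top -y edge",(279,240),.045)
cs=[(340,127),(382,128),(362,357),(322,354)]
show("arch top c",np.mean(cs,axis=0),.116)
hs=[(93,53),(230,60),(200,342),(57,328)]
show("housing c",np.mean(hs,axis=0),.1)
O=R@(R.T@cast(c,U(*np.mean(cs,axis=0)),.116)[:2]+[.06,.078]);print("O arch",O)
O=R@(R.T@cast(c,U(*np.mean(hs,axis=0)),.1)[:2]+[.03,-.11]);print("O hous",O)
for n,p in(("bundle",(.6027,-.147)),("green",(.6095,.2438)),("bs",(.5644,-.0717))):print(n,R.T@np.array(p))
# mug, stamp, pad rough
print("mug rim",cast(c,(208,266),.09),"pad",cast(c,(412,180),.016))
E
```

```text
rail bottom 0 [0.7077 0.0291] rot [702.2  93.3]
rail bottom 0 [ 0.6964 -0.0873] rot [701.5 -23.6]
rail bottom 0 [ 0.6849 -0.2131] rot [ 701.5 -150. ]
rail mid/top 0.025 [0.7069 0.0263] rot [701.6  90.5]
rail mid/top 0.025 [ 0.6968 -0.0876] rot [701.9 -24. ]
rail mid/top 0.025 [ 0.6855 -0.2109] rot [ 701.9 -147.7]
stop base 0 [0.6702 0.1413] rot [654.6 201.6]
stop top -y edge 0.045 [0.6597 0.1367] rot [644.6 196.1]
arch top c 0.116 [0.6403 0.0588] rot [632.3 116.7]
housing c 0.1 [0.6893 0.2445] rot [664.2 306.1]
O arch [0.70716296 0.13100051]
O hous [0.70919287 0.13219797]
bundle [ 0.61356479 -0.09162173]
green [0.58482291 0.29817922]
bs [ 0.56858041 -0.02011379]
mug rim [0.3934238  0.09817824 0.09      ] pad [ 0.62407716 -0.46858978  0.016     ]
```

{"method": "play_rows", "body": {
  "commands": [
    [3,-3.1,0,0,0,0,8.7],
    [3,-3.1,0,0,0,0,8.7],
    [3,-3.1,0,0,0,0,8.7],
    [3,-3.1,0,0,0,0,8.7],
    [3,-3.1,0,0,0,0,8.7],
    [3,-3.1,0,0,0,0,8.7],
    [3,-3.1,0,0,0,0,8.7],
    [3,-3.1,0,0,0,0,8.7],
    [3,-3.1,0,0,0,0,8.7],
    [3,-3.1,0,0,0,0,8.7],
    [0.8,-4.4,0,0,0,0.015,8.7],
    [0.8,-4.4,0,0,0,0.015,8.7],
    [0.8,-4.4,0,0,0,0.015,8.7],
    [0.8,-4.4,0,0,0,0.015,8.7],
    [0.8,-4.4,0,0,0,0.015,8.7],
    [0.8,-4.4,0,0,0,0.015,8.7],
    [0.8,-4.4,0,0,0,0.015,8.7],
    [0.8,-4.4,0,0,0,0.015,8.7],
    [0.8,-4.4,0,0,0,0.015,8.7],
    [0.8,-4.4,0,0,0,0.015,8.7]
  ]
}}

```text
time: 2.75
ee_pos: [0.5273, -0.1439, 0.2227]
eef_rot: [0.737, 0.676, 0.0, 0.0]
ft_force: [0.7, 0.3, -0.1]
width: 0.0869
```

{"method": "play_rows", "body": {
  "commands": [
    [0,0,-4,0,0,0,8.7],
    [0,0,-4,0,0,0,8.7],
    [0,0,-4,0,0,0,8.7],
    [0,0,-3.5,0,0,0,8.7],
    [0,0,-2.5,0,0,0,8.7],
    [0,0,-1.3,0,0,0,8.7],
    [0,0,0,0,0,0,8.7]
  ]
}}

```text
time: 3.62
ee_pos: [0.5269, -0.1425, 0.0293]
eef_rot: [0.737, 0.675, -0.0, -0.0]
ft_force: [0.3, -0.0, 0.6]
width: 0.087
```

```bash
python3 - <<'E'
from h import *
print(r.read_state()["ee_pos"])
a=r.camera("top")["img"][110:240,180:370];b=r.camera("side")["img"][150:310,200:390]
cv2.imwrite("pics/p4.png",np.hstack([cv2.resize(i,(400,340),interpolation=2) for i in(a,b)])[...,::-1])
E
```

```text
[ 0.52691007 -0.14254308  0.02925737]
```

View pics/p4.png

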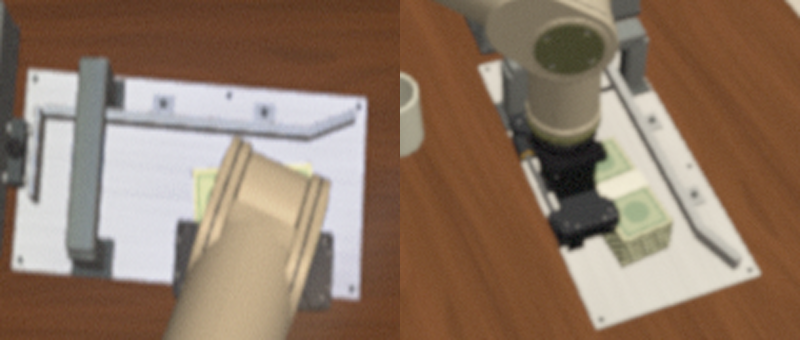

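The fingers stand beside the bundle's near long side, clear of it. Pushing towards the rail.

{"method": "play_rows", "body": {
  "commands": [
    [0.6,-0.055,0,0,0,0,8.7],
    [0.6,-0.055,0,0,0,0,8.7],
    [0.6,-0.055,0,0,0,0,8.7],
    [0.6,-0.055,0,0,0,0,8.7],
    [0.6,-0.055,0,0,0,0,8.7],
    [0.6,-0.055,0,0,0,0,8.7],
    [0.6,-0.055,0,0,0,0,8.7],
    [0.6,-0.055,0,0,0,0,8.7],
    [0.6,-0.055,0,0,0,0,8.7],
    [0.6,-0.055,0,0,0,0,8.7],
    [0.6,-0.055,0,0,0,0,8.7],
    [0.6,-0.055,0,0,0,0,8.7]
  ]
}}

```text
time: 5.22
ee_pos: [0.5996, -0.1492, 0.0295]
eef_rot: [0.737, 0.675, -0.0, -0.0]
ft_force: [-2.0, -0.1, -0.7]
width: 0.0869
```

{"method": "play_rows", "body": {
  "commands": [
    [0.3,-0.027,0,0,0,0,8.7],
    [0.2,-0.018,0,0,0,0,8.7],
    [0.2,-0.018,0,0,0,0,8.7],
    [0,0,0,0,0,0,8.7]
  ]
}}

```text
time: 5.72
ee_pos: [0.6035, -0.1495, 0.0293]
eef_rot: [0.738, 0.675, -0.001, -0.003]
ft_force: [-15.8, 3.8, 9.4]
width: 0.0871
```

{"method": "play_rows", "body": {
  "commands": [
    [-1,0.1,0,0,0,0,8.7],
    [-2,0.2,0,0,0,0,8.7],
    [-1,0.1,1,0,0,0,6],
    [0,0,4,0,0,0,3],
    [0,0,4,0,0,0,3],
    [0.8,-1.5,1,0,0,-0.157,3],
    [0.8,-1.5,0,0,0,-0.157,3],
    [0.8,-1.5,0,0,0,-0.157,3],
    [0.8,-1.5,0,0,0,-0.157,3],
    [0.8,-1.5,0,0,0,-0.157,3],
    [0.8,-1.5,0,0,0,-0.157,3],
    [0.8,-1.5,0,0,0,-0.157,3],
    [0.8,-1.5,0,0,0,-0.157,3],
    [0.8,-1,0,0,0,-0.157,3],
    [0,0,0,0,0,-0.157,3],
    [0,0,0,0,0,0,3]
  ]
}}

```text
time: 7.72
ee_pos: [0.6386, -0.2758, 0.1302]
eef_rot: [0.999, -0.043, 0.0, 0.0]
ft_force: [0.4, -0.2, -0.3]
width: 0.0302
```

```bash
python3 - <<'E'
from h import *
s=r.read_state();print(s["joint_positions"].round(2),s["ee_pos"])
a=r.camera("top")["img"][110:240,180:370];b=r.camera("side")["img"][150:310,200:390]
cv2.imwrite("pics/p5.png",np.hstack([cv2.resize(i,(400,340),interpolation=2) for i in(a,b)])[...,::-1])
E
```

```text
[-0.22  0.69  0.88  1.4  -0.54  1.29  0.6 ] [ 0.63863935 -0.27579016  0.13019748]
```

View pics/p5.png

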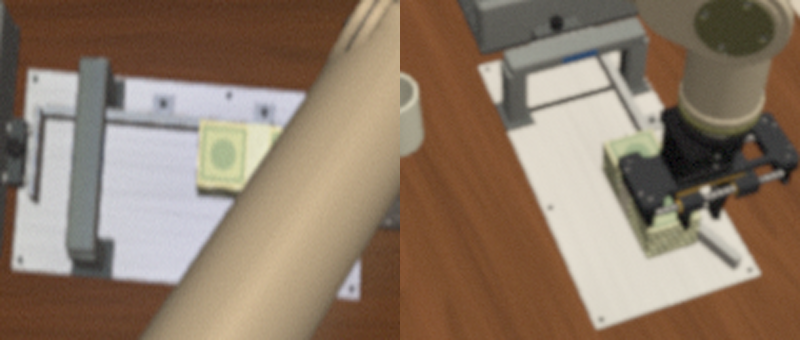

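{"method": "play_rows", "body": {
  "commands": [
    [0,0,-4,0,0,0,3],
    [0,0,-4,0,0,0,3],
    [0,0,-2.3,0,0,0,3],
    [0,0,0,0,0,0,3],
    [0.11,1.2,0,0,0,0,3],
    [0.11,1.2,0,0,0,0,3],
    [0.06,0.6,0,0,0,0,3],
    [0.06,0.6,0,0,0,0,3],
    [0.06,0.6,0,0,0,0,3],
    [0.06,0.6,0,0,0,0,3],
    [0.06,0.6,0,0,0,0,3],
    [0.1,1,0,0,0,0,3],
    [0.1,1,0,0,0,0,3],
    [0.1,1,0,0,0,0,3],
    [0.1,1,0,0,0,0,3]
  ]
}}

```text
time: 9.7
ee_pos: [0.6475, -0.1809, 0.0265]
eef_rot: [0.999, -0.043, -0.0, -0.0]
ft_force: [0.4, -3.1, 2.4]
width: 0.0298
```

{"method": "play_rows", "body": {
  "commands": [
    [0.1,1,0,0,0,0,3],
    [0.1,1,0,0,0,0,3],
    [0.1,1,0,0,0,0,3],
    [0.1,1,0,0,0,0,3],
    [0.1,1,0,0,0,0,3],
    [0.1,1,0,0,0,0,3],
    [0.1,1,0,0,0,0,3],
    [0.1,1,0,0,0,0,3],
    [0.1,1,0,0,0,0,3],
    [0.1,1,0,0,0,0,3],
    [0.1,1,0,0,0,0,3],
    [0.06,0.6,0,0,0,0,3],
    [0,0,0,0,0,0,3]
  ]
}}

```text
time: 11.32
ee_pos: [0.6591, -0.0646, 0.0264]
eef_rot: [0.999, -0.043, -0.0, -0.0]
ft_force: [0.3, -0.2, 0.4]
width: 0.0302
```

```bash
python3 - <<'E'
from h import *
s=r.read_state();print(s["ee_pos"],s["ft_force"],np.array([.0909,.9959])@s["ee_pos"][:2])
a=r.camera("top")["img"][110:240,180:370];b=r.camera("side")["img"][140:300,200:390]
cv2.imwrite("pics/p6.png",np.hstack([cv2.resize(i,(400,340),interpolation=2) for i in(a,b)])[...,::-1])
E
```

```text
[ 0.65910633 -0.0645797   0.02642434] [ 0.33939171 -0.22172639  0.36394661] -0.004402161551512403
```

View pics/p6.png

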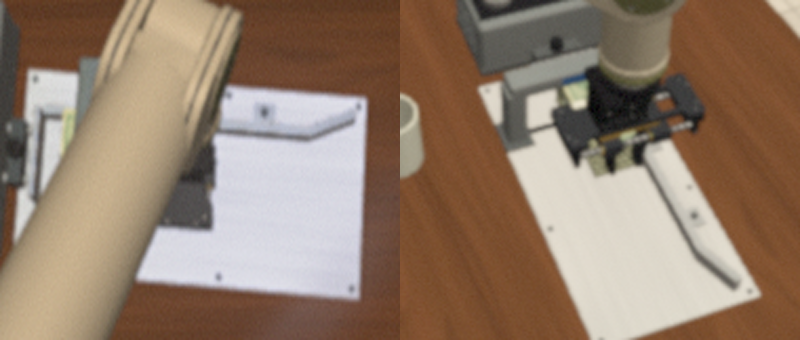

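{"method": "play_rows", "body": {
  "commands": [
    [0.05,0.5,0,0,0,0,3],
    [0.05,0.5,0,0,0,0,3],
    [0.05,0.5,0,0,0,0,3],
    [0.05,0.5,0,0,0,0,3],
    [0.03,0.3,0,0,0,0,3],
    [0.03,0.3,0,0,0,0,3],
    [0,0,0,0,0,0,3]
  ]
}}

```text
time: 12.3
ee_pos: [0.6617, -0.0392, 0.0265]
eef_rot: [0.999, -0.043, 0.0, -0.0]
ft_force: [-1.9, -2.1, -0.9]
width: 0.0301
```

{"method": "play_rows", "body": {
  "commands": [
    [0.02,0.2,0,0,0,0,3],
    [0.02,0.2,0,0,0,0,3],
    [0.02,0.2,0,0,0,0,3],
    [0,0,0,0,0,0,3]
  ]
}}

```text
time: 12.8
ee_pos: [0.6624, -0.0332, 0.0266]
eef_rot: [0.999, -0.043, 0.0, -0.0]
ft_force: [-1.7, -0.6, -0.6]
width: 0.0298
```

{"method": "play_rows", "body": {
  "commands": [
    [0.02,0.2,0,0,0,0,3],
    [0.02,0.2,0,0,0,0,3],
    [0.02,0.2,0,0,0,0,3],
    [0,0,0,0,0,0,3]
  ]
}}

```text
time: 13.3
ee_pos: [0.6624, -0.0299, 0.0267]
eef_rot: [0.999, -0.044, -0.0, 0.001]
ft_force: [-1.8, -7.5, -1.5]
width: 0.0299
```

{"method": "play_rows", "body": {
  "commands": [
    [0.02,0.2,0,0,0,0,3],
    [0.02,0.2,0,0,0,0,3],
    [0,0,0,0,0,0,3]
  ]
}}

```text
time: 13.68
ee_pos: [0.6622, -0.0299, 0.0268]
eef_rot: [0.999, -0.046, -0.0, 0.003]
ft_force: [-3.1, -17.8, -0.8]
width: 0.0301
```

{"method": "play_rows", "body": {
  "commands": [
    [-0.1,-1,0,0,0,0,3],
    [-0.3,-3,0,0,0,0,3],
    [-0.3,-4,0,0,0,0,3],
    [-0.3,-4,3,0,0,0,3],
    [-0.3,-4,4,0,0,0,2],
    [-0.3,-4,4,0,0,0,1],
    [-0.3,-2,4,0,0,0,0],
    [0,0,4,0,0,0,0],
    [0,0,0,0,0,0,0]
  ]
}}

```text
time: 14.8
ee_pos: [0.6458, -0.2443, 0.2203]
eef_rot: [0.999, -0.043, 0.003, 0.0]
ft_force: [0.4, 0.1, -1.4]
width: 0.0008
```

```bash
python3 - <<'E'
from h import *
print(r.read_state()["ee_pos"])
a=r.camera("top");b=r.camera("side");w=r.camera("wrist")["img"]
R=np.array([[.9959,.0909],[-.0909,.9959]])
for z in(0,.06):
  for p in((-.072,-.156),(0,-.156),(-.072,0),(0,0)):
    q=np.append(R@(np.array([.7,.196])+p),z);print(p,z,proj(a,q).round(1),proj(b,q).round(1))
x=cv2.resize(a["img"][130:220,180:280],(400,360),interpolation=2);y=cv2.resize(b["img"][150:240,235:335],(400,360),interpolation=2)
cv2.imwrite("pics/p7.png",np.hstack([x,y])[...,::-1]);cv2.imwrite("pics/w7.png",w[...,::-1])
E
```

```text
[ 0.64580276 -0.24433124  0.22029566]
(-0.072, -0.156) 0 [254.2 182.5] [288.  215.1]
(0, -0.156) 0 [256.2 158.3] [310.3 208.8]
(-0.072, 0) 0 [200.4 178.8] [269.8 179.6]
(0, 0) 0 [202.8 154.6] [291.  174.1]
(-0.072, -0.156) 0.06 [252.6 178.2] [288.6 201.6]
(0, -0.156) 0.06 [254.7 152.8] [311.6 195.3]
(-0.072, 0) 0.06 [196.  174.3] [269.9 165.9]
(0, 0) 0.06 [198.6 148.9] [291.7 160.4]
```

View pics/p7.png

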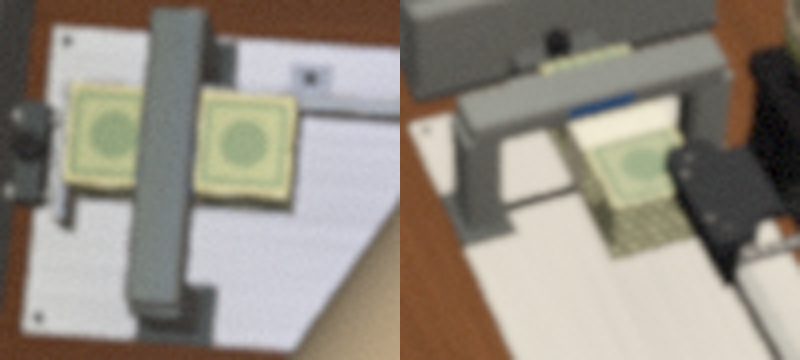

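The top view shows the bundle under the arch, with its leading end at the stop and its long side near the rail. I'll fit its edges to check squareness.

```bash
python3 - <<'E'
from h import *
c=r.camera("top");im=c["img"];yaw=-.091
R=np.array([[np.cos(yaw),-np.sin(yaw)],[np.sin(yaw),np.cos(yaw)]])
lab=cv2.cvtColor(im,cv2.COLOR_RGB2LAB).astype(float);b=lab[...,2]-128
G=b
def sub(prof,t):  # first crossing
    for i in range(len(prof)-1):
        if prof[i]<t<=prof[i+1]: return i+(t-prof[i])/(prof[i+1]-prof[i])
P=[]
for u in list(range(199,215))+list(range(232,251)):
    s=sub(G[143:165,u],8)
    if s: P.append(cast(c,(u,143+s),.06))
P=np.array(P)[:,:2]@R-[.700,.196]
k=np.polyfit(P[:,1],P[:,0],1);print("far top edge: slope",k[0],"x at y=-.078",np.polyval(k,-.078)," x lead/trail",np.polyval(k,[0,-.156]),"rms",np.std(P[:,0]-np.polyval(k,P[:,1])))
for n,rg in(("lead",lambda v:G[v,185:210]),("trail",lambda v:G[v,240:265][::-1])):
    Q=[]
    for v in range(157,174):
        s=sub(rg(v),8)
        if s: Q.append(cast(c,((185+s) if n=="lead" else 264-s,v),.06))
    Q=np.array(Q)[:,:2]@R-[.700,.196];k=np.polyfit(Q[:,0],Q[:,1],1);print(n,"slope",k[0],"y",np.polyval(k,-.036),np.std(Q[:,1]-np.polyval(k,Q[:,0])))
# rail top -x edge / foot, visible part after the bundle
g=lab[...,0]
for u in(265,280,300,315):print(u,g[150:168,u].astype(int))
E
```

```text
far top edge: slope 0.0022235615997751295 x at y=-.078 -0.0020497869796959577  x lead/trail [-0.00187635 -0.00222322] rms 0.00058206979941497
lead slope 0.014588426472875171 y 0.0041418223423839145 0.00029867046383868037
trail slope 0.0024480958909372775 y -0.15580553146983814 0.00031165516053280096
265 [213 211 209 198 187 181 173 146 116 135 182 206 213 213 209 206 210 210]
280 [211 210 206 202 192 181 179 173 152 113 127 176 208 214 213 212 209 211]
300 [141 122 114 112 122 126 133 133 137 139 142 145 145 146 149 149 152 155]
315 [160 161 164 164 164 168 167 169 168 170 171 171 170 174 173 173 175 176]
```

View pics/w7.png

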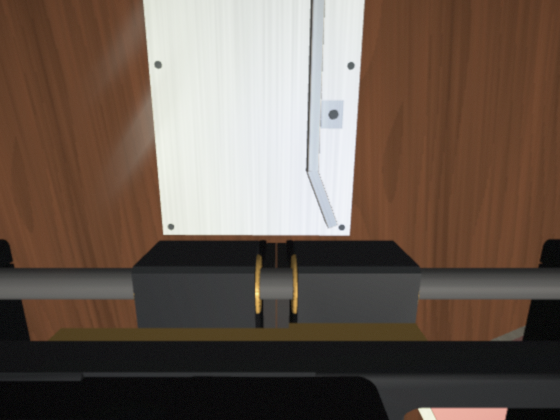

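The fit gives a 0.002 rad skew and puts the far edge about 2 mm from nominal. I'll run the same edge measurement on the picture taken right after the 16 N press against the rail, so that camera bias cancels.

```bash
python3 - <<'E'
from h import *
c=r.camera("top");yaw=-.091
R=np.array([[np.cos(yaw),-np.sin(yaw)],[np.sin(yaw),np.cos(yaw)]])
def far(img,sx,sy,ox,oy,us,v0,v1):
    b=cv2.cvtColor(img,cv2.COLOR_BGR2LAB)[...,2].astype(float)-128;P=[]
    for u in us:
        x=int(round((u-ox+.5)*sx-.5))
        for v in range(int((v0-oy)*sy),int((v1-oy)*sy)):
            if b[v,x]<8<=b[v+1,x]:
                vv=v+(8-b[v,x])/(b[v+1,x]-b[v,x]);P.append(cast(c,(u,(vv+.5)/sy-.5+oy),.06)[:2]);break
    P=np.array(P)@R-[.7,.196];return np.median(P[:,0]),np.polyfit(P[:,1],P[:,0],1)[0],len(P)
print("pressed on rail",far(cv2.imread("pics/p5.png")[:,:400],400/190,340/130,180,110,range(277,304),158,176))
print("now           ",far(cv2.imread("pics/p7.png")[:,:400],4,4,180,130,list(range(200,214))+list(range(233,250)),143,165))
E
```

```text
Traceback (most recent call last):
ValueError: matmul: Input operand 1 has a mismatch in its core dimension 0, with gufunc signature (n?,k),(k,m?)->(n?,m?) (size 2 is different from 0)
```

```bash
python3 - <<'E'
from h import *
c=r.camera("top");yaw=-.091
R=np.array([[np.cos(yaw),-np.sin(yaw)],[np.sin(yaw),np.cos(yaw)]])
def far(img,sx,sy,ox,oy,us,v0,v1):
    b=cv2.cvtColor(img,cv2.COLOR_BGR2LAB)[...,2].astype(float)-128;P=[]
    for u in us:
        x=int(round((u-ox+.5)*sx-.5))
        for v in range(int((v0-oy)*sy),int((v1-oy)*sy)):
            if b[v,x]<8<=b[v+1,x]:
                vv=v+(8-b[v,x])/(b[v+1,x]-b[v,x]);P.append(cast(c,(u,(vv+.5)/sy-.5+oy),.06)[:2]);break
    P=np.array(P)@R-[.7,.196];return np.median(P[:,0]),np.polyfit(P[:,1],P[:,0],1)[0],len(P)
print("pressed on rail",far(cv2.imread("pics/p5.png")[:,:400],400/190,340/130,180,110,range(277,304),146,170))
print("now           ",far(cv2.imread("pics/p7.png")[:,:400],4,4,180,130,list(range(200,214))+list(range(233,250)),143,165))
E
```

```text
pressed on rail (np.float64(-0.002669724193717693), np.float64(0.010957533655334238), 27)
now            (np.float64(-0.002110739576898113), np.float64(0.0024722136033068333), 31)
```

Far-edge x agrees within 0.6 mm of the pressed-on-rail value, so the bundle is home. Next, the green button with the fingers shut.

{"method": "play_rows", "body": {
  "commands": [
    [-0.3,4.0,0,0,0,0,0],
    [-0.3,4.0,0,0,0,0,0],
    [-0.3,4.0,0,0,0,0,0],
    [-0.3,4.0,0,0,0,0,0],
    [-0.3,4.0,0,0,0,0,0],
    [-0.3,4.0,0,0,0,0,0],
    [-0.3,4.0,0,0,0,0,0],
    [-0.3,4.0,0,0,0,0,0],
    [-0.3,4.0,0,0,0,0,0],
    [-0.3,4.0,0,0,0,0,0],
    [-0.3,4.0,0,0,0,0,0],
    [-0.3,4.8,0,0,0,0,0],
    [0,0,0,0,0,0,0],
    [0,0,0,0,0,0,0]
  ]
}}

```text
time: 16.85
ee_pos: [0.6081, 0.2436, 0.2161]
eef_rot: [0.999, -0.044, -0.0, 0.001]
ft_force: [-0.2, -1.5, -0.9]
width: 0.0004
```

{"method": "play_rows", "body": {
  "commands": [
    [0,0,-3,0,0,0,0],
    [0,0,-3,0,0,0,0],
    [0,0,-1.5,0,0,0,0],
    [0,0,-1,0,0,0,0],
    [0,0,0,0,0,0,0]
  ]
}}

```text
time: 17.48
ee_pos: [0.6083, 0.2438, 0.1316]
eef_rot: [0.999, -0.044, -0.0, 0.0]
ft_force: [0.3, -0.3, 0.2]
width: 0.0003
```

```bash
python3 - <<'E'
from h import *
print(r.read_state()["ee_pos"])
b=r.camera("side")["img"][90:230,210:350]
a=r.camera("top")["img"][90:230,100:240]
cv2.imwrite("pics/p8.png",np.hstack([cv2.resize(i,(400,400),interpolation=2) for i in(a,b)])[...,::-1])
E
```

```text
[0.60830352 0.24383942 0.131615  ]
```

View pics/p8.png

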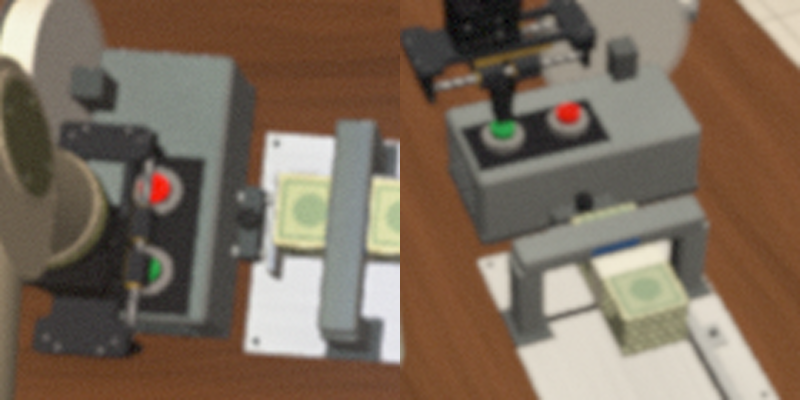

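The fingers hang right above the green button, clear of the red one and the reel. The bundle hasn't moved. Pressing gently.

{"method": "play_rows", "body": {
  "commands": [
    [0,0,-0.5,0,0,0,0],
    [0,0,-0.5,0,0,0,0],
    [0,0,-0.5,0,0,0,0],
    [0,0,-0.4,0,0,0,0],
    [0,0,-0.3,0,0,0,0],
    [0,0,0,0,0,0,0]
  ]
}}

```text
time: 18.32
ee_pos: [0.609, 0.2445, 0.1169]
eef_rot: [0.999, -0.044, 0.001, -0.002]
ft_force: [-27.6, -5.5, 63.3]
width: 0.0002
```

Force is high, so I'll back off a little and look at force against height.

{"method": "play_rows", "body": {
  "commands": [
    [0,0,0.5,0,0,0,0],
    [0,0,0,0,0,0,0]
  ]
}}

```text
time: 18.58
ee_pos: [0.6088, 0.2444, 0.1176]
eef_rot: [0.999, -0.043, 0.001, -0.001]
ft_force: [-10.1, -1.6, 26.4]
width: 0.0005
```

{"method": "play_rows", "body": {
  "commands": [
    [0,0,0.4,0,0,0,0],
    [0,0,0,0,0,0,0]
  ]
}}

```text
time: 18.82
ee_pos: [0.6086, 0.2444, 0.1192]
eef_rot: [0.999, -0.043, 0.001, -0.0]
ft_force: [0.8, 1.0, 4.0]
width: 0.0004
```

{"method": "play_rows", "body": {
  "commands": [
    [0,0,0.3,0,0,0,0],
    [0,0,0,0,0,0,0]
  ]
}}

```text
time: 19.08
ee_pos: [0.6085, 0.2444, 0.1217]
eef_rot: [0.999, -0.043, 0.0, -0.0]
ft_force: [1.8, 0.4, 2.4]
width: 0.0004
```

The spring force runs 2.4 N at 0.1217, 4 N at 0.1192 and a hard stop near 0.1175, which fits a full 6 mm press. Retreat and check.

{"method": "play_rows", "body": {
  "commands": [
    [0,0,0.5,0,0,0,0],
    [0,0,2,0,0,0,0],
    [0,0,4,0,0,0,0],
    [0,0,4,0,0,0,0],
    [-3,2,2,0,0,0,0],
    [-4,4,0,0,0,0,0],
    [-4,4,0,0,0,0,0],
    [-3,4,0,0,0,0,0],
    [0,0,0,0,0,0,0],
    [0,0,0,0,0,0,0]
  ]
}}

```text
time: 20.32
ee_pos: [0.4687, 0.3835, 0.2474]
eef_rot: [0.999, -0.044, 0.0, 0.0]
ft_force: [1.3, -0.7, 0.3]
width: 0.0006
```

```bash
python3 - <<'E'
from h import *
s=r.read_state();print(s["ee_pos"],s["ft_force"])
b=r.camera("side")["img"];a=r.camera("top")["img"]
cv2.imwrite("pics/p9.png",np.hstack([cv2.resize(i,(400,400),interpolation=2) for i in(a[90:230,100:240],b[90:230,210:350])])[...,::-1])
a0=cv2.imread("pics/top0.png")[...,::-1];d=np.abs(a.astype(int)-a0).max(2)
for n,(x,y,w,h) in dict(mug=(188,248,40,50),pad=(388,155,48,50),stamp=(403,245,32,25)).items(): print(n,(d[y:y+h,x:x+w]>40).sum())
b0=cv2.imread("pics/side0.png")[...,::-1];d=np.abs(b.astype(int)-b0).max(2);print("buttons side diff",(d[120:150,232:285]>40).sum())
E
```

```text
[0.46866302 0.38348631 0.24736216] [ 1.28339543 -0.71851104  0.27122542]
mug 0
pad 0
stamp 0
buttons side diff 0
```

View pics/p9.png

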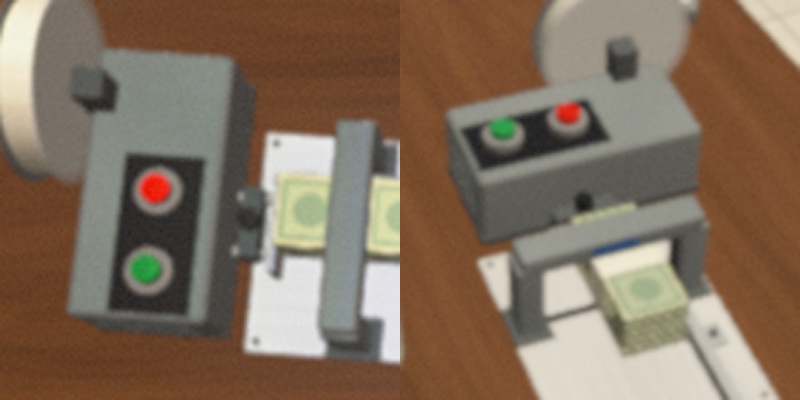

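Both buttons are up, the bundle is still home, and the mug, ink pad and stamp show no change. Handing in.

```bash
python3 -c "
from bench import r
r.close_job()"
```

```text
the job is handed in; nothing more can be done
```

I pushed the bundle sideways against the guide rail, then along the rail through the arch until it met the end stop. After backing off, I pressed the green start button with shut fingers and let it come back up. The job took about 20 s of the 64 s and is handed in; no verdict was reported.

**Bundle home:**
- The fingers stalled at about 16 N against the rail and about 18 N against the end stop.
- The bundle's far edge lies within 0.6 mm of where it was when pressed on the rail, and its skew to the rail is about 0.002 rad. The fit on the leading end was rougher, at 0.015 rad.
- My camera estimate of the rail face put the far edge 2–4 mm short of it. I relied on the contact evidence instead, so the sideways position is the least certain figure.

**Start button:** the force rose like a spring to a hard stop near z = 0.1175 m, which fits a full 6 mm press. In the side view the button area looks the same as at the start, so both buttons are up.

**Overshoot on the press:** I pressed past the button's hard stop, and the wrist force reached about 63 N, including 28 N sideways. That is under the 120 N wrist limit. The only contact I saw was the fingertips on the button, but I could not check the 40 N limit on the arm and gripper body separately.

**Bystanders:** the stamp, ink pad and mug show no change in the top view.

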